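# Feel out the die nest, clear any packing, seat the insert

### The arm

A 6-joint arm with a two-finger parallel gripper is mounted at the origin on a cart in front of the work surface, level with it; the furniture and walls round the work are solid. World frame = base frame: x ahead of the robot, y to its left, z up, the work surface at z = 0. Lengths are in m, angles in degrees, forces in N, time in s.
With the tool pointing down it reaches from about 0.35 to 0.875 m from the base axis. Payload 4.2 kg.
Tool frame: the origin (TCP) lies midway between the tips of the shut fingers; the grasp point (between the pads) lies 19 mm behind it; z points along the fingers, y is the line along which they close (so a half turn about z gives the same grasp; the last joint's range is limited). The gripper opens to 87 mm and grips with 3 to 60 N. Pads are 19 mm wide; open, the fingers measure 117 mm over their backs; the gripper's body (75 mm by 190 mm) begins 51 mm behind the grasp point.
Start: joints at [-61.1, 22.042, 0.453, 0, -68.411, -14.817], TCP at [0.152, -0.606, 0.223] pointing down, gripper open.
Joint ranges: [-179.83, 179.83], [-69.29, 118.12], [-61.27, 80.66], [-181.25, 117.63], [-171.15, -9.14], [-177.46, 177.46]. Speed limits (degrees/s): [159.86, 159.86, 180, 180, 180, 180].

### API

Orientations are given as a 3x3 rotation matrix whose columns are the frame's x, y, z axes.
In Python, from station import r, cams, job gives the robot as it stands (r), with the cameras (cams) and the job (job).
- The arm moves only by the tool steer_hand, called after "Request:" in YAML: its name, and indented under it one key for each argument. Schema: {"type":"object","properties":{"deltas":{"type":"array","items":{"type":"array","prefixItems":[{"type":"number"},{"type":"array","items":{"type":"number"},"minItems":3,"maxItems":3},{"type":"array","items":{"type":"number"},"minItems":3,"maxItems":3}],"minItems":3,"maxItems":3},"minItems":1,"maxItems":8},"only":{"type":"string"},"quiet":{"type":"boolean"},"lines":{"type":"string"}},"required":["deltas"],"additionalProperties":false}. deltas is a list of rows, 1 to 8 of them, each written [opening, [dx, dy, dz], [rx, ry, rz]]: the opening from 0.0 (shut) to 1.0 (fully open), then dx, dy, dz in parts of the range, where 1.0 means 0.5 m, then a rotation vector rx, ry, rz in fractions of the full range, 1 being 90 degrees; each row is the pose to reach, as a shift and turn from the pose commanded when the call began, along the tool's axes at that moment; what a row does not reach only later rows make up. A row lasts 1/10 s, in which the tool goes at most 0.05 m and 8.59 degrees, less where a joint would pass 70% of its speed; a pose out of reach is approached as far as the arm can. The fingers move at their own pace and stop on an object; the grip force is fixed at half the most. Time passes only in rows, so rows that do not move let the fingers close. The tool returns the time, the measured TCP pose, the force, the opening and the grip force at its end. only (a regular expression) keeps the lines of the reply that match it, lines (a string "A,B") keeps lines A to B, and quiet returns only ok. Input that does not fit is refused with a message, and nothing moves.
- r.sense(): the state, without advancing time (a new reading comes with each control period).
- cams.capture(name): name is "scene" or "top"; returns a dict with "pixels" (400x640x3 uint8, red, green, blue), "z_map" (400x640 float32, m along the optical axis (not along the pixel's ray), 0 where there is no reading), "K" (3x3 intrinsics, pixels), "distortion" ([k1, k2, p1, p2, k3] as OpenCV has them; the pictures are not rectified), "world_from_camera" (4x4, takes a point from camera to world coordinates). Camera axes: x right, y up, looking along -z (the intrinsics and any distortion apply to the point x, -y, -z); pixel columns grow to the right and rows downward; lengths in m; the calibration is good to about 2 mm. A picture is of the moment at which its call begins.
- job.finish_job(): hands the job in; it is judged then, once.
The state is a dict: "time_s": time; "joints": joint angles; "joint_velocities": joint speeds; "effort": joint torques, N m; "tcp_pos": TCP position; "ee_rot": TCP orientation; "wrist_force": force on the tool from outside, world axes, zero at the start; "moment": the same for the moment, N m; "gripper_width": opening from 0.0 (shut) to 1.0 (fully open); "gripper_force": force on a finger pad.
Only numpy, scipy, OpenCV 4.12 (cv2) and the standard library are available. Lean on these libraries where they do the work, as an engineer would, in place of code of your own. Each camera call takes 0.05 s, during which the arm holds its last target. There are 200 camera calls.

### The job

First feel down inside the die nest with the fingertips for a packing piece left from the last job, and if there is one lift it out and lay it in the grey tray where the packing pieces belong. Then bring the aluminium die insert from its wooden carrier (it has to be set down on the bench and gripped across its other sides, because carrier and nest leave different sides free) and lower it fully home, upright, into the nest, never dropping it or tipping it over. Leave the jar, mug, bottle and tape roll where they stand.

Things in the scene. Friction and masses are not known exactly. Their poses are not given: they have to be found in the camera images.
- nest: Fixed dark steel block, 118 (x) x 88 (y) x 46 mm high, place and yaw vary; origin at the centre of its underside on the bench, z up. In its middle an open rectangular well, 65 mm along x, 49 along y, 40 deep. At the well's two y sides stand cheeks 14 mm thick, 60 long in x, inner faces 55 apart, tops 74 above the bench. Its x ends are free above 46 (screw heads at the corners, 4 mm more).
- nest_floor (a point): Centre of the well's floor, 6 mm above the bench, axes as the nest. The well is empty, or a packing piece (pose not given) lies on the floor: steel plate 58 (along nest x) x 42 x 8 mm, centred within 4 mm, with an upright lug in its middle, 10 mm along x, 24 along y. Lug top 28 mm above the floor. 0.25 kg.
- nest_mouth (a point): Centre of the well's mouth, 46 mm above the bench, axes as the nest. The lug of a packing piece ends 12 mm below it; in the well open fingers fit round the lug along the nest's x. If the well is empty, fingertips reach the floor 40 mm below this point, and the packing piece already lies in the tray. The insert in the nest can be gripped only across its x ends (62 mm).
- tray: Fixed grey open tray for packing pieces, 150 (x) x 120 (y) x 26 mm high, walls 4 mm, inner floor 6 mm above the bench; origin at the centre of its underside, z up. Tray and carrier may change sides. Empty if the nest holds the packing piece; a flat dark oil stain, 28 mm across, may mark its floor or the well's.
- carrier: Fixed wooden carrier in which the insert stands at first: base plate 94 (x) x 106 (y) x 10 mm, origin at the centre of its underside, z up. At its x ends two walls, 12 mm thick, 46 long in y, inner faces 65 apart, tops 73 above the bench; the y sides are open but for lips 3 mm high. So in it the insert can be gripped only across its y sides (46 mm).
- insert: Loose aluminium die insert, an upright block 62 (x) x 46 (y) x 68 mm high, foot bevelled 2 mm all round, about 0.3 to 0.65 kg; origin at the centre of its underside, z up. Starts upright on the carrier's base plate, 10 mm above the bench, its x along the carrier's x. Home in the nest its x lies along the nest's x, either way round, top flush with the cheeks.
- jar: Bystander: round jar, 64 mm across, 118 mm high, origin at the centre of its underside.
- mug: Bystander: orange mug, 81 mm across, 113 mm over the handle, 101 mm high, origin at the centre of its underside.
- bottle: Bystander: small brown dropper bottle, 30 mm across, 99 mm high, origin at the centre of its underside.
- tape: Bystander: blue roll of tape lying flat, 68 mm across, 24 mm high, origin at the centre of its underside.

How it is judged:
By the outcome, as a careful person would: the job done as asked, in the order asked, and still so for the second after the job is handed in, with the robot touching nothing.
It also fails if it takes over 67 s, if anything falls off the work surface, if the arm or the gripper's body presses on something with over 40 N, if the wrist force passes 120 N, or if a joint passes its speed limit or range.

## Working session

There is one attempt and no reset: what is moved stays moved. The work goes in short steps, Python scripts to look and compute and a tool call to move; the robot and the scene stay as the last step left them, time stands still between calls to the robot, and variables do not carry over. Pictures are saved under pics/ and viewed, at most 10 in all, crops included, and the job is handed in when it is done.

```bash
ls; mkdir -p pics
```

Create h.py:
```python
import numpy as np, cv2
from station import r, cams, job
def cap(n,f=None):
    c=cams.capture(n)
    if f: cv2.imwrite(f,c["pixels"][:,:,::-1])
    return c
def cloud(c):
    h,w=c["z_map"].shape
    u,v=np.meshgrid(np.arange(w),np.arange(h))
    p=np.stack([u,v],-1).reshape(-1,1,2).astype(np.float64)
    q=cv2.undistortPoints(p,np.array(c["K"],float),np.array(c["distortion"],float)).reshape(h,w,2)
    z=c["z_map"]
    P=np.stack([q[...,0]*z,-q[...,1]*z,-z],-1)
    T=np.array(c["world_from_camera"])
    W=P@T[:3,:3].T+T[:3,3]
    W[z==0]=np.nan
    return W
```

Run:
```python
from h import *
for n in("scene","top"):
    c=cap(n,f"pics/{n}0.png"); np.save(f"{n}0.npy",cloud(c)); print(n,c["world_from_camera"])
s=r.sense(); print(s)
```

```text
pics
station.py
scene [[-0.77116805  0.46055696 -0.43953057  0.13339459]
 [-0.63662618 -0.55502345  0.53540271  0.49934359]
 [ 0.00263367  0.69270214  0.72121897  0.75694629]
 [ 0.          0.          0.          1.        ]]
top [[-0.02409087  0.99435555 -0.103328    0.41154391]
 [-0.99968521 -0.02323672  0.00946233 -0.00647357]
 [ 0.00700792  0.10352343  0.99460233  1.20164317]
 [ 0.          0.          0.          1.        ]]
{'time_s': 0.1, 'joints': array([-6.11003995e+01,  2.20861588e+01,  3.87689231e-01, -2.31912391e-02,
       -6.84117587e+01, -1.48165608e+01]), 'joint_velocities': array([ 0.0594076 , -0.03689365,  0.14225256, -0.00271935,  0.02216092,
       -0.12369693]), 'effort': array([-6.65426728e-05, -3.91690314e+01,  1.87936467e+01,  4.23198581e+00,
        1.34654786e-02, -7.20559501e-05]), 'tcp_pos': array([ 0.1519558 , -0.60569303,  0.22157713]), 'ee_rot': array([[-9.69980363e-01, -2.43182515e-01, -6.00234673e-04],
       [-2.43183222e-01,  9.69978576e-01,  1.86612990e-03],
       [ 1.28404611e-04,  1.95607636e-03, -9.99998079e-01]]), 'wrist_force': array([-0.60861126,  0.09649685,  0.20017655]), 'moment': array([0.01063946, 0.00842078, 0.00897574]), 'gripper_force': 0.0, 'gripper_width': 0.9967207850194314}
```

View pics/top0.png

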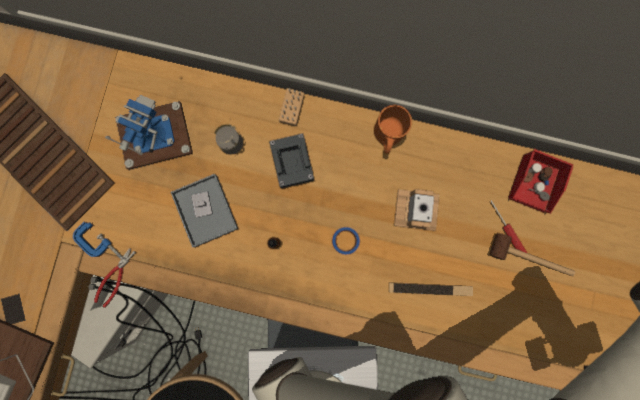

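View pics/scene0.png

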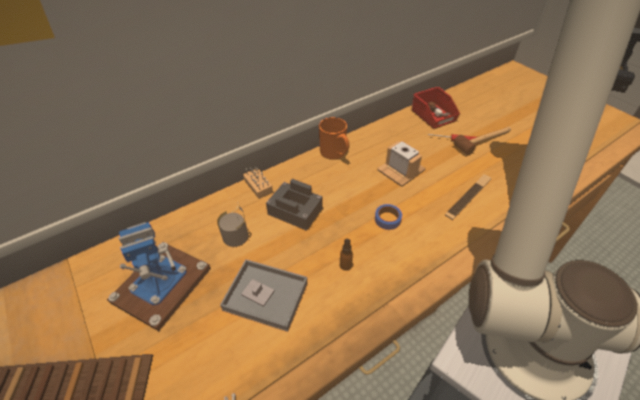

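The tray (205,210) already shows a piece with a lug. The nest is at (292,160), the insert in its carrier at (418,208), the tape at (346,240), the bottle at (274,243), the mug at (394,125) and the jar at (228,138). I'll measure these.

Run:
```python
from h import *
W=np.load("top0.npy"); S=np.load("scene0.npy")
def box(u0,u1,v0,v1,z0,z1,l,W=W):
    p=W[v0:v1,u0:u1].reshape(-1,3); p=p[(p[:,2]>z0)&(p[:,2]<z1)]
    if len(p)<4: print(l,len(p));return
    (c,s,a)=cv2.minAreaRect((p[:,:2]*1000).astype(np.float32))
    print(l,len(p),"c",np.round(c,1),"s",np.round(s,1),"a",round(a,1),"z",np.median(p[:,2]).round(4))
box(262,320,125,195,.036,.085,"nest all")
box(262,320,125,195,.066,.082,"cheeks")
box(262,320,125,195,.04,.0475,"deck")
box(262,320,125,195,-.01,.02,"floor/bench")
box(405,445,180,235,.074,.086,"insert top")
box(390,445,180,235,.066,.086,"ins+walls")
box(390,445,185,235,.006,.014,"carrier base")
box(168,242,170,250,.018,.032,"tray rim")
box(185,215,188,220,.010,.045,"piece")
box(185,215,188,220,.022,.045,"lug")
box(215,245,122,155,.09,.13,"jar")
box(370,415,100,162,.03,.12,"mug")
box(262,285,232,252,.03,.12,"bottle")
box(328,364,224,258,.015,.03,"tape")
box(100,195,95,170,.02,.3,"clampthing")
box(278,306,85,128,.01,.2,"brush")
c=cv2.imread("pics/top0.png"); 
a=cv2.resize(c[120:200,250:330],(400,400),interpolation=3);b=cv2.resize(c[170:250,380:460],(400,400),interpolation=3)
cv2.imwrite("pics/crop.png",np.hstack([a,b]))
# well interior heights
np.set_printoptions(linewidth=200)
print((W[148:176:3,278:308:3,2]*1000).round(0))
p=W[125:195,262:320].reshape(-1,3)
for z0,z1 in((.066,.082),):
    q=p[(p[:,2]>z0)&(p[:,2]<z1)]
    _,lab,cen=cv2.kmeans((q[:,:2]*1000).astype(np.float32),2,None,(3,50,.01),5,0)
    print(cen)
    for i in(0,1): print(cv2.minAreaRect((q[lab[:,0]==i,:2]*1000).astype(np.float32)))
```

```text
nest all 1152 c [619.1  41.4] s [115.9  88.4] a 12.4 z 0.0464
cheeks 285 c [620.5  41.6] s [59.9 82.8] a 12.2 z 0.0728
deck 658 c [619.2  41.4] s [115.8  88.4] a 12.4 z 0.0449
floor/bench 2825 c [628.3  46.2] s [148.3 181.8] a 88.9 z -0.0
insert top 464 c [ 490.  -271.2] s [43.9 85.7] a 82.0 z 0.0769
ins+walls 680 c [ 490.6 -271. ] s [44.4 89. ] a 81.7 z 0.0757
carrier base 621 c [ 491.  -271.1] s [107.8  99.4] a 85.4 z 0.0092
tray rim 445 c [501.9 264.2] s [151.2 121.3] a 21.6 z 0.0245
piece 388 c [521.8 278. ] s [71.  71.2] a 89.2 z 0.0141
lug 47 c [517.2 272. ] s [ 9.8 24.2] a 12.3 z 0.033
jar 27 c [666.8 178.9] s [19.5 51.4] a 62.1 z 0.102
mug 1090 c [ 700.9 -221.2] s [136.3 106.8] a 12.7 z 0.0847
bottle 123 c [415.6  88.8] s [27.  26.6] a 88.8 z 0.071
tape 290 c [417.6 -89. ] s [65.  64.3] a 88.3 z 0.0231
clampthing 3498 c [695.4 394.4] s [141.6 170.6] a 12.8 z 0.0345
brush 781 c [764.4  50.4] s [72.8 92.9] a 74.7 z 0.0274
[[42. 48. 37. 29. 14. 11.  7. 48. 78. 74.]
 [53.  7.  4.  0.  7.  5.  7.  6. 71. 68.]
 [73.  4.  8.  6.  8.  8. -1.  7. 70. 72.]
 [77. 22.  5.  3.  6.  5.  1.  4. 43. 77.]
 [77. 43.  5. 10.  9.  6.  2.  9. 43. 74.]
 [74. 46.  2.  6.  8.  4.  5.  6.  5. 73.]
 [75. 71.  8.  9.  3.  8.  4.  5.  6. 67.]
 [73. 76.  6.  5.  4.  8.  6.  7.  3. 41.]
 [74. 70. 43.  7.  8. 45. 46. 48. 46. 44.]
 [46. 44. 49. 46. 42. 43. 42. 48. 42. 46.]]
[[612.48206   75.060486]
 [626.9364     7.780551]]
((613.2056884765625, 75.33844757080078), (59.94728088378906, 13.797746658325195), 11.828719139099121)
((627.2072143554688, 7.747801303863525), (58.76488494873047, 13.91455078125), 11.905086517333984)
```

View pics/crop.png

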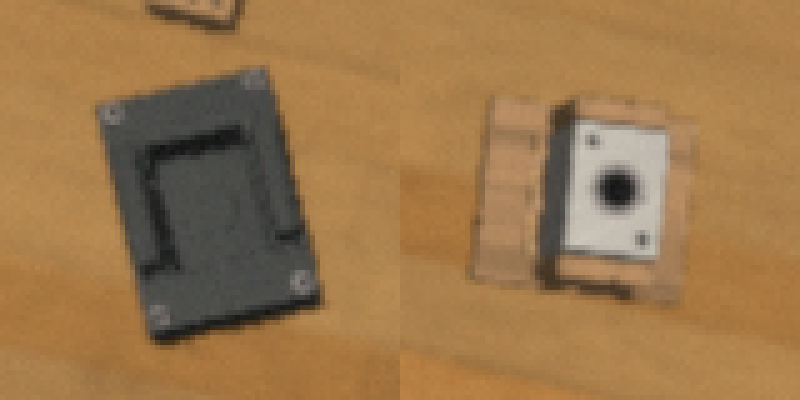

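Depth readings show an empty well floor at about 6 mm. The nest is at (620, 41.4) mm with yaw about 12°, and the carrier is at (490, -271) mm with yaw about -8°. I'll set up a move calculator and refine the insert pose.

Create d.py:
```python
import sys,numpy as np
from scipy.spatial.transform import Rotation as R
from station import r, cams, job
x,y,z,th=map(float,sys.argv[1:5])   # mm, deg: yaw of tool y axis
s=r.sense(); M=np.array(s["ee_rot"]); t=np.radians(th)
T=np.array([[-np.sin(t),np.cos(t),0],[np.cos(t),np.sin(t),0],[0,0,-1.]])
print("d",np.round(M.T@(np.array([x,y,z])/1000-s["tcp_pos"]),4),"rv",np.round(R.from_matrix(M.T@T).as_rotvec(degrees=True),2),
 "tcp",np.round(np.array(s["tcp_pos"])*1000,1),"yaw",np.degrees(np.arctan2(M[1,1],M[0,1])).round(2),"j",np.round(s["joints"],0),"F",np.round(s["wrist_force"],1),"g",round(s["gripper_width"],3),"t",s["time_s"])
```

```bash
python3 d.py 620 41.4 150 102
```

Run:
```python
from h import *
W=np.load("top0.npy");c=cv2.imread("pics/top0.png")
for W,c,box in((W,c,(180,235,405,445)),(np.load("scene0.npy"),cv2.imread("pics/scene0.png"),(135,190,375,430))):
    a,b,e,f=box; m=(W[a:b,e:f,2]>.070)&(W[a:b,e:f,2]<.085)
    hsv=cv2.cvtColor(c[a:b,e:f],cv2.COLOR_BGR2HSV); m2=m&(hsv[...,1]<50)
    p=W[a:b,e:f][m2]; print(m2.sum(),np.median(p[:,2]),cv2.minAreaRect((p[:,:2]*1000).astype(np.float32)))
```

```text
d [-0.6114  0.5137  0.0725] rv [ 0.11 -0.01  2.07] tcp [ 152.  -605.7  221.6] yaw 104.07 j [-61.  22.   0.  -0. -68. -15.] F [-0.6  0.1  0.2] g 0.997 t 0.1
478 0.07677311170898493 ((489.71173095703125, -270.9671325683594), (44.252540588378906, 62.51187515258789), 82.05889892578125)
148 0.07809025455451124 ((489.0047302246094, -269.9707946777344), (42.056060791015625, 56.8057975769043), 80.79093933105469)
```

Careful with the scale: shifts go in shares of 0.5 m and turns go in shares of 90 degrees. That gives: -0.3 m / 0.5 = -0.6, 0.25 m / 0.5 = 0.5, 2.1 degrees / 90 = 0.0233.

Request:
steer_hand:
  deltas:
    - [0,[-0.6,0.5,0],[0,0,0.0233]]
    - [0,[-0.6,0.5,0],[0,0,0.0233]]
    - [0,[-0.6,0.5,0],[0,0,0.0233]]
    - [0,[-0.6,0.5,0],[0,0,0.0233]]
    - [0,[-0.6,0.5,0],[0,0,0.0233]]
    - [0,[-0.6,0.5,0],[0,0,0.0233]]
    - [0,[-0.6,0.5,0],[0,0,0.0233]]
    - [0,[-0.6,0.5,0],[0,0,0.0233]]

```text
time_s: 0.9
tcp_pos: [0.383, -0.2884, 0.2224]
ee_rot: [[-0.978, -0.209, -0.0], [-0.209, 0.978, 0.0], [-0.0, 0.0, -1.0]]
wrist_force: [0.6, -0.6, 0.2]
gripper_width: 0.356
gripper_force: 0.0
```

```bash
python3 d.py 620 41.4 150 102
```

```text
d [-0.3006  0.2731  0.0725] rv [0.02 0.   0.04] tcp [ 383.  -288.4  222.4] yaw 102.04 j [-18.   8. -19.  -0. -63. -60.] F [ 0.6 -0.6  0.2] g 0.356 t 0.9
```

To row units: -0.3 m / 0.5 = -0.6, 0.273 m / 0.5 = 0.546.

Request:
steer_hand:
  deltas:
    - [0,[-0.6,0.546,0],[0,0,0]]
    - [0,[-0.6,0.546,0],[0,0,0]]
    - [0,[-0.6,0.546,0],[0,0,0]]
    - [0,[-0.6,0.546,0],[0,0,0]]
    - [0,[-0.6,0.546,0],[0,0,0]]
    - [0,[-0.6,0.546,0],[0,0,0]]
    - [0,[-0.6,0.546,0],[0,0,0]]
    - [0,[-0.6,0.546,0],[0,0,0]]
  quiet: true

```text
ok
```

Request:
steer_hand:
  deltas:
    - [0,[0,0,0.1],[0,0,0]]
    - [0,[0,0,0.2],[0,0,0]]
    - [0,[0,0,0.2],[0,0,0]]
  quiet: true

```text
ok
```

```bash
python3 d.py 620 41.4 30 102
```

```text
d [-0.0128  0.0057  0.0843] rv [ 0.04 -1.   -0.08] tcp [610.1  33.5 114.5] yaw 101.92 j [ 18.  26.  -9.  -0. -56. -96.] F [-1.1 -0.7 -0.4] g 0.005 t 2.0
```

Request:
steer_hand:
  deltas:
    - [0,[0,0,0],[0,0,0]]
    - [0,[0,0,0],[0,0,0]]
  quiet: true

```text
ok
```

```bash
python3 d.py 620 41.4 50 102
```

```text
d [-0.0033  0.0068  0.0757] rv [-0.04  0.3   0.  ] tcp [617.8  34.  125.7] yaw 102.0 j [ 18.  26.  -8.   0. -56. -96.] F [0.6 0.1 0.1] g 0.007 t 2.2
```

To row units: 0.076 m / 0.5 = 0.152, 0.06 m / 0.5 = 0.12.

Request:
steer_hand:
  deltas:
    - [0,[-0.004,0.014,0],[0,0,0]]
    - [0,[-0.004,0.014,0],[0,0,0]]
    - [0,[-0.004,0.014,0.06],[0,0,0]]
    - [0,[-0.004,0.014,0.12],[0,0,0]]
    - [0,[-0.004,0.014,0.152],[0,0,0]]
    - [0,[-0.004,0.014,0.152],[0,0,0]]
    - [0,[-0.004,0.014,0.152],[0,0,0]]
  quiet: true

```text
ok
```

```bash
python3 d.py 620 41.4 10 102
```

```text
d [-0.0027 -0.0007  0.0377] rv [-0.02  0.1   0.01] tcp [617.1  41.5  47.7] yaw 102.01 j [ 19.  31. -13.   0. -46. -97.] F [0.1 0.  0.6] g 0.005 t 2.9
```

To row units: 0.02 m / 0.5 = 0.04, 0.01 m / 0.5 = 0.02.

Request:
steer_hand:
  deltas:
    - [0,[-0.004,0,0.02],[0,0,0]]
    - [0,[-0.004,0,0.04],[0,0,0]]
    - [0,[-0.004,0,0.04],[0,0,0]]

```text
time_s: 3.2
tcp_pos: [0.6172, 0.0415, 0.0252]
ee_rot: [[-0.978, -0.207, -0.003], [-0.207, 0.978, -0.0], [0.003, 0.0, -1.0]]
wrist_force: [0.1, -0.8, -0.5]
gripper_width: 0.008
gripper_force: 0.0
```

```bash
python3 d.py 620 41.4 10 102
```

```text
d [-0.0027 -0.0007  0.0152] rv [ 0.01 -0.15 -0.04] tcp [617.2  41.5  25.2] yaw 101.96 j [ 19.  33. -13.  -0. -44. -97.] F [ 0.1 -0.8 -0.5] g 0.008 t 3.2
```

No lug was met at 25 mm (its top would be at 34). I'll go on slowly to the floor.

To row units: 0.016 m / 0.5 = 0.032, 0.015 m / 0.5 = 0.03.

Request:
steer_hand:
  deltas:
    - [0,[-0.004,0,0.012],[0,0,0]]
    - [0,[-0.004,0,0.02],[0,0,0]]
    - [0,[-0.004,0,0.026],[0,0,0]]
    - [0,[-0.004,0,0.03],[0,0,0]]
    - [0,[-0.004,0,0.032],[0,0,0]]
    - [0,[-0.004,0,0.032],[0,0,0]]

```text
time_s: 3.8
tcp_pos: [0.6201, 0.0421, 0.0105]
ee_rot: [[-0.978, -0.208, -0.0], [-0.208, 0.978, -0.0], [0.0, -0.0, -1.0]]
wrist_force: [-0.5, 0.4, 0.7]
gripper_width: 0.008
gripper_force: 0.0
```

```bash
python3 d.py 620 41.4 6 102
```

```text
d [ 0.0002 -0.0007  0.0045] rv [-0.   -0.01 -0.01] tcp [620.1  42.1  10.5] yaw 101.99 j [ 19.  34. -14.  -0. -42. -97.] F [-0.5  0.4  0.7] g 0.008 t 3.8
```

To row units: 0.0045 m / 0.5 = 0.009, 0.004 m / 0.5 = 0.008.

Request:
steer_hand:
  deltas:
    - [0,[0,0,0.002],[0,0,0]]
    - [0,[0,0,0.004],[0,0,0]]
    - [0,[0,0,0.006],[0,0,0]]
    - [0,[0,0,0.008],[0,0,0]]
    - [0,[0,0,0.009],[0,0,0]]
    - [0,[0,0,0.009],[0,0,0]]

```text
time_s: 4.4
tcp_pos: [0.6204, 0.0422, 0.0083]
ee_rot: [[-0.978, -0.208, 0.001], [-0.208, 0.978, -0.0], [-0.001, -0.0, -1.0]]
wrist_force: [-4.5, -0.0, 10.6]
gripper_width: 0.004
gripper_force: 5.5
```

```bash
python3 d.py 620 41.4 6 102
```

```text
d [ 0.0006 -0.0007  0.0023] rv [-0.02  0.06  0.03] tcp [620.4  42.2   8.3] yaw 102.03 j [ 19.  34. -14.   0. -42. -97.] F [-4.5 -0.  10.6] g 0.004 t 4.4
```

Floor contact at about 8 mm. A plate would have stopped the tips at 14 mm and a lug at 34, so the well is empty and the piece already lies in the tray. Next is the insert.

To row units: -0.15 m / 0.5 = -0.3, -0.1 m / 0.5 = -0.2.

Request:
steer_hand:
  deltas:
    - [0,[0,0,-0.1],[0,0,0]]
    - [0,[0,0,-0.2],[0,0,0]]
    - [0,[0,0,-0.3],[0,0,0]]
    - [0,[0,0,-0.3],[0,0,0]]
    - [0,[0,0,-0.3],[0,0,0]]
  quiet: true

```text
ok
```

```bash
python3 d.py 489.7 -271 150 82
```

```text
d [ 0.1931 -0.2795  0.0068] rv [ 0.09  0.2  19.97] tcp [620.7  42.4 157.8] yaw 101.97 j [ 19.  25.  -5.  -0. -60. -97.] F [-0.8 -0.3 -0.9] g 0.005 t 4.9
```

To row units: -0.2795 m / 0.5 = -0.559, 0.193 m / 0.5 = 0.386, 20 degrees / 90 = 0.2222.

Request:
steer_hand:
  deltas:
    - [1,[0.386,-0.559,0],[0,0,0.2222]]
    - [1,[0.386,-0.559,0],[0,0,0.2222]]
    - [1,[0.386,-0.559,0],[0,0,0.2222]]
    - [1,[0.386,-0.559,0],[0,0,0.2222]]
    - [1,[0.386,-0.559,0],[0,0,0.2222]]
    - [1,[0.386,-0.559,0],[0,0,0.2222]]
    - [1,[0.386,-0.559,0],[0,0,0.2222]]
    - [1,[0.386,-0.559,0],[0,0,0.2222]]
  quiet: true

```text
ok
```

Request:
steer_hand:
  deltas:
    - [1,[0,0,0],[0,0,0]]
    - [1,[0,0,0],[0,0,0]]
    - [1,[0,0,0],[0,0,0]]
  quiet: true

```text
ok
```

```bash
python3 d.py 489.7 -271 45 82
```

```text
d [-0.0002 -0.0008  0.1105] rv [ 0.01 -0.05  0.09] tcp [ 489.7 -270.2  155.5] yaw 82.09 j [-12.  19. -14.  -0. -57. -86.] F [-0.6 -0.7 -0.2] g 0.922 t 6.0
```

To row units: 0.11 m / 0.5 = 0.22, 0.1 m / 0.5 = 0.2.

Request:
steer_hand:
  deltas:
    - [1,[0,0,0.06],[0,0,0]]
    - [1,[0,0,0.12],[0,0,0]]
    - [1,[0,0,0.17],[0,0,0]]
    - [1,[0,0,0.2],[0,0,0]]
    - [1,[0,0,0.22],[0,0,0]]
    - [1,[0,0,0.22],[0,0,0]]
    - [1,[0,0,0.22],[0,0,0]]
  quiet: true

```text
ok
```

```bash
python3 d.py 489.7 -271 45 82
```

Run:
```python
from h import *
a=cap("top")["pixels"][160:260,360:470,::-1];b=cap("scene")["pixels"][110:210,350:460,::-1]
cv2.imwrite("pics/g.png",np.hstack([cv2.resize(x,(400,364),interpolation=3) for x in(a,b)]))
```

```text
d [ 0.0005 -0.      0.0016] rv [-0.02  0.06  0.05] tcp [ 490.2 -271.1   46.6] yaw 82.05 j [-12.  27. -21.   0. -42. -86.] F [ 0.3 -0.3 -0. ] g 0.998 t 6.7
```

View pics/g.png

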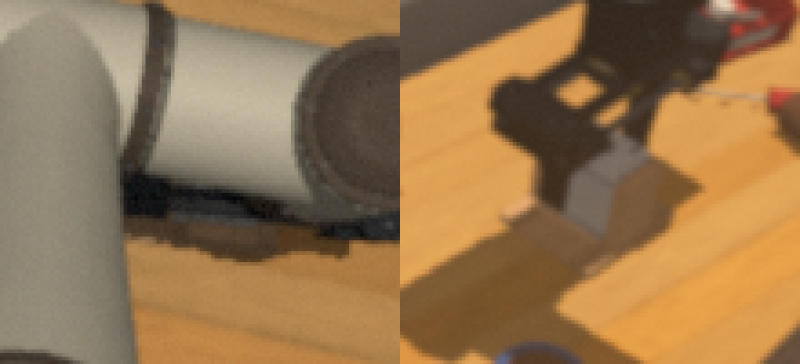

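The fingers straddle the insert across its y sides (right half, about (590,180)). I'll close, then lift.

Request:
steer_hand:
  deltas:
    - [0,[0,0,0],[0,0,0]]
    - [0,[0,0,0],[0,0,0]]
    - [0,[0,0,0],[0,0,0]]
    - [0,[0,0,0],[0,0,0]]
    - [0,[0,0,0],[0,0,0]]
    - [0,[0,0,0],[0,0,0]]

```text
time_s: 7.4
tcp_pos: [0.4894, -0.2716, 0.0462]
ee_rot: [[-0.99, 0.139, 0.0], [0.139, 0.99, -0.001], [-0.0, -0.001, -1.0]]
wrist_force: [-0.1, -4.2, 1.7]
gripper_width: 0.541
gripper_force: 1.9
```

Request:
steer_hand:
  deltas:
    - [0,[0,0,-0.02],[0,0,0]]
    - [0,[0,0,-0.05],[0,0,0]]
    - [0,[0,0,-0.1],[0,0,0]]
    - [0,[0,0,-0.15],[0,0,0]]
    - [0,[0,0,-0.2],[0,0,0]]
    - [0,[0,0,-0.2],[0,0,0]]
    - [0,[0,0,-0.2],[0,0,0]]

```text
time_s: 8.1
tcp_pos: [0.4884, -0.2706, 0.145]
ee_rot: [[-0.99, 0.14, -0.001], [0.14, 0.99, 0.002], [0.002, 0.001, -1.0]]
wrist_force: [-0.3, 0.7, -5.9]
gripper_width: 0.527
gripper_force: 30.0
```

```bash
python3 d.py 545 -105 145 102
```

```text
d [-0.0328  0.1719  0.0003] rv [  0.1   -0.07 -20.07] tcp [ 488.4 -270.6  145. ] yaw 81.93 j [-12.  20. -15.  -0. -55. -86.] F [-0.3  0.7 -5.9] g 0.527 t 8.1
```

To row units: 0.172 m / 0.5 = 0.344, 0.155 m / 0.5 = 0.31, -20 degrees / 90 = -0.2222.

Request:
steer_hand:
  deltas:
    - [0,[-0.016,0.08,0],[0,0,-0.0556]]
    - [0,[-0.032,0.16,0],[0,0,-0.1222]]
    - [0,[-0.048,0.24,0],[0,0,-0.1778]]
    - [0,[-0.06,0.31,0],[0,0,-0.2222]]
    - [0,[-0.066,0.344,0],[0,0,-0.2222]]
    - [0,[-0.066,0.344,0],[0,0,-0.2222]]
    - [0,[-0.066,0.344,0],[0,0,-0.2222]]
  quiet: true

```text
ok
```

```bash
python3 d.py 545 -105 48 102;python3 - <<'E'
from h import *
c=cap("scene","pics/s2.png");W=cloud(c)
E
```

```text
d [-0.0007  0.0005  0.0964] rv [ 0.04 -0.22 -0.04] tcp [ 544.8 -105.6  144.4] yaw 101.96 j [  6.  19. -16.  -0. -55. -84.] F [-0.1  0.1 -5.8] g 0.528 t 8.8
```

View pics/s2.png

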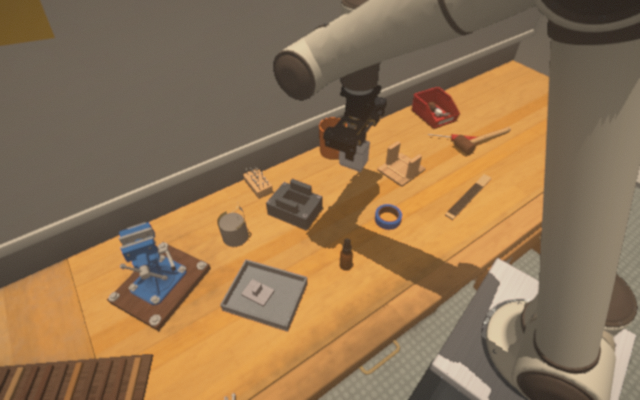

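The insert is held at (352,155) and the carrier at (403,165) is empty. I'll lower it gently onto the bench.

To row units: 0.102 m / 0.5 = 0.204, 0.1 m / 0.5 = 0.2.

Request:
steer_hand:
  deltas:
    - [0,[0,0,0.06],[0,0,0]]
    - [0,[0,0,0.12],[0,0,0]]
    - [0,[0,0,0.17],[0,0,0]]
    - [0,[0,0,0.19],[0,0,0]]
    - [0,[0,0,0.2],[0,0,0]]
    - [0,[0,0,0.2],[0,0,0]]
    - [0,[0,0,0.204],[0,0,0]]
    - [0,[0,0,0.204],[0,0,0]]

```text
time_s: 9.65
tcp_pos: [0.5468, -0.1056, 0.0451]
ee_rot: [[-0.978, -0.208, 0.002], [-0.208, 0.978, 0.0], [-0.002, -0.0, -1.0]]
wrist_force: [0.0, 0.3, -5.8]
gripper_width: 0.526
gripper_force: 30.0
```

```bash
python3 d.py 545 -105 36 102
```

```text
d [0.0016 0.001  0.0091] rv [-0.02  0.12 -0.02] tcp [ 546.8 -105.6   45.1] yaw 101.98 j [  6.  26. -22.   0. -42. -84.] F [ 0.   0.3 -5.8] g 0.526 t 9.65
```

To row units: 0.005 m / 0.5 = 0.01, 0.004 m / 0.5 = 0.008.

Request:
steer_hand:
  deltas:
    - [0,[0,0,0],[0,0,0]]
    - [0,[0,0,0.004],[0,0,0]]
    - [0,[0,0,0.008],[0,0,0]]
    - [0,[0,0,0.01],[0,0,0]]
    - [0,[0,0,0.01],[0,0,0]]

```text
time_s: 10.15
tcp_pos: [0.5459, -0.1056, 0.0388]
ee_rot: [[-0.978, -0.208, -0.001], [-0.208, 0.978, -0.0], [0.001, 0.0, -1.0]]
wrist_force: [-1.0, -0.8, -5.5]
gripper_width: 0.529
gripper_force: 30.0
```

```bash
python3 d.py 545 -105 36 102
```

```text
d [0.0007 0.0008 0.0028] rv [ 0.01 -0.04 -0.02] tcp [ 545.9 -105.6   38.8] yaw 101.98 j [  6.  27. -22.  -0. -41. -84.] F [-1.  -0.8 -5.5] g 0.529 t 10.15
```

To row units: 0.003 m / 0.5 = 0.006, 0.002 m / 0.5 = 0.004.

Request:
steer_hand:
  deltas:
    - [0,[0,0,0.002],[0,0,0]]
    - [0,[0,0,0.004],[0,0,0]]
    - [0,[0,0,0.006],[0,0,0]]
    - [0,[0,0,0.006],[0,0,0]]

```text
time_s: 10.55
tcp_pos: [0.5461, -0.1056, 0.0363]
ee_rot: [[-0.978, -0.208, 0.0], [-0.208, 0.978, -0.0], [-0.0, -0.0, -1.0]]
wrist_force: [-1.4, 0.9, -4.0]
gripper_width: 0.523
gripper_force: 30.0
```

```bash
python3 d.py 545 -105 36 102
```

```text
d [0.001  0.0008 0.0003] rv [-0.01  0.01 -0.01] tcp [ 546.1 -105.6   36.3] yaw 101.99 j [  6.  27. -22.   0. -41. -84.] F [-1.4  0.9 -4. ] g 0.523 t 10.55
```

Starting to touch. One more millimetre.

To row units: 0.0012 m / 0.5 = 0.0024, 0.0007 m / 0.5 = 0.0014.

Request:
steer_hand:
  deltas:
    - [0,[0,0,0.0014],[0,0,0]]
    - [0,[0,0,0.0024],[0,0,0]]
    - [0,[0,0,0.0024],[0,0,0]]

```text
time_s: 10.85
tcp_pos: [0.5462, -0.1056, 0.0363]
ee_rot: [[-0.978, -0.208, 0.001], [-0.208, 0.978, -0.0], [-0.0, -0.0, -1.0]]
wrist_force: [-4.3, 1.2, 5.4]
gripper_width: 0.527
gripper_force: 29.9
```

To row units: -0.11 m / 0.5 = -0.22, -0.07 m / 0.5 = -0.14.

Request:
steer_hand:
  deltas:
    - [1,[0,0,0],[0,0,0]]
    - [1,[0,0,0],[0,0,0]]
    - [1,[0,0,0],[0,0,0]]
    - [1,[0,0,0],[0,0,0]]
    - [1,[0,0,-0.06],[0,0,0]]
    - [1,[0,0,-0.14],[0,0,0]]
    - [1,[0,0,-0.22],[0,0,0]]
    - [1,[0,0,-0.22],[0,0,0]]

```text
time_s: 11.65
tcp_pos: [0.5503, -0.1058, 0.1511]
ee_rot: [[-0.978, -0.209, 0.013], [-0.209, 0.978, -0.001], [-0.013, -0.003, -1.0]]
wrist_force: [0.3, -0.5, -0.3]
gripper_width: 0.996
gripper_force: 0.0
```

Request:
steer_hand:
  deltas:
    - [1,[0,0,0],[0,0,-0.5]]
    - [1,[0,0,0],[0,0,-0.5]]
    - [1,[0,0,0],[0,0,-0.5]]
    - [1,[0,0,0],[0,0,-0.5]]
    - [1,[0,0,0],[0,0,-0.5]]
    - [1,[0,0,0],[0,0,-0.5]]
    - [1,[0,0,0],[0,0,-0.5]]
  quiet: true

```text
ok
```

```bash
python3 d.py 546 -105.6 110 192
```

```text
d [-0.0001 -0.0002  0.0342] rv [ 5.000e-02 -1.000e-02 -4.503e+01] tcp [ 545.9 -105.6  144.2] yaw 146.97 j [  6.  19. -16.  -0. -55. -39.] F [-0.3 -0.  -0.3] g 0.998 t 12.35
```

To row units: -45 degrees / 90 = -0.5.

Request:
steer_hand:
  deltas:
    - [1,[0,0,0],[0,0,-0.5]]
    - [1,[0,0,0],[0,0,-0.5]]
    - [1,[0,0,0],[0,0,-0.5]]
    - [1,[0,0,0],[0,0,-0.5]]
    - [1,[0,0,0],[0,0,-0.5]]
    - [1,[0,0,0],[0,0,-0.5]]
    - [1,[0,0,0],[0,0,-0.5]]
  quiet: true

```text
ok
```

Run:
```python
from h import *
c=cap("scene","pics/s3.png");W=cloud(c)
a,b,e,f=140,190,325,375
im=cv2.cvtColor(c["pixels"][a:b,e:f],cv2.COLOR_RGB2HSV);w=W[a:b,e:f]
m=(im[...,1]<60)&(w[...,2]>.06)&(w[...,2]<.073)
p=w[m];print(m.sum(),np.median(p[:,2]),cv2.minAreaRect((p[:,:2]*1000).astype(np.float32)))
cv2.imwrite("pics/s3c.png",cv2.resize(c["pixels"][100:220,290:430,::-1],(700,600),interpolation=3))
```

```bash
python3 d.py 546 -105.6 44 192
```

```text
224 0.06757948687437942 ((543.28515625, -102.22613525390625), (58.624759674072266, 42.72258377075195), 9.956971168518066)
d [ 0.000e+00 -1.000e-04  1.005e-01] rv [ 0.03  0.01 -0.11] tcp [ 545.9 -105.6  144.5] yaw -168.11 j [  6.  19. -16.  -0. -55.   6.] F [-0.1  0.3 -0.1] g 0.997 t 13.1
```

View pics/s3c.png

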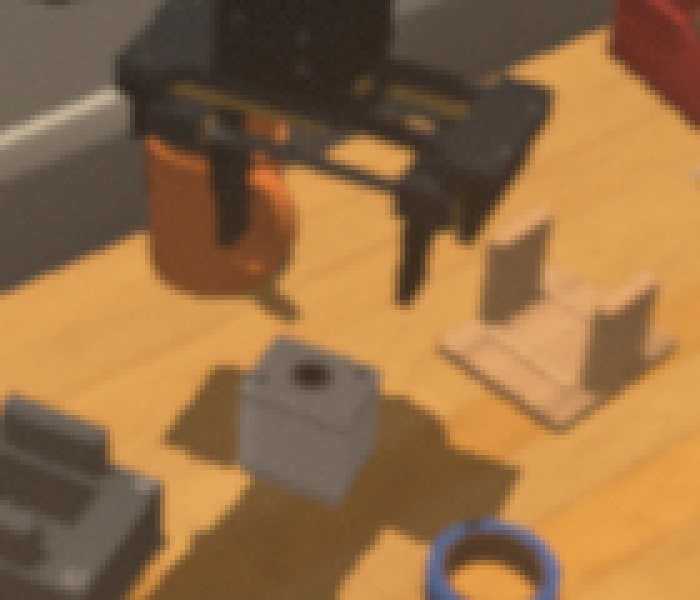

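The insert stands upright and free. Descending to grip it across its x ends, near the top.

To row units: 0.099 m / 0.5 = 0.198, 0.096 m / 0.5 = 0.192.

Request:
steer_hand:
  deltas:
    - [1,[0,0,0.06],[0,0,0]]
    - [1,[0,0,0.12],[0,0,0]]
    - [1,[0,0,0.17],[0,0,0]]
    - [1,[0,0,0.192],[0,0,0]]
    - [1,[0,0,0.198],[0,0,0]]
    - [1,[0,0,0.198],[0,0,0]]
    - [1,[0,0,0.198],[0,0,0]]
  quiet: true

```text
ok
```

```bash
python3 d.py 546 -105.6 45 192
```

```text
d [-0.0002  0.0011  0.0021] rv [-0.15 -0.03 -0.01] tcp [ 547.2 -105.6   47.1] yaw -168.01 j [  6.  26. -22.   0. -42.   6.] F [-0.6  0.6  0.6] g 1.0 t 13.8
```

Request:
steer_hand:
  deltas:
    - [0,[0,0,0],[0,0,0]]
    - [0,[0,0,0],[0,0,0]]
    - [0,[0,0,0],[0,0,0]]
    - [0,[0,0,0],[0,0,0]]
    - [0,[0,0,0],[0,0,0]]
    - [0,[0,0,0],[0,0,0]]
    - [0,[0,0,0],[0,0,0]]

```text
time_s: 14.5
tcp_pos: [0.5466, -0.1056, 0.0462]
ee_rot: [[0.208, -0.978, 0.001], [-0.978, -0.208, -0.0], [0.0, -0.001, -1.0]]
wrist_force: [0.8, 0.6, 2.7]
gripper_width: 0.716
gripper_force: 30.0
```

```bash
python3 d.py 546 -105.6 45 192
```

```text
d [-0.0001  0.0006  0.0012] rv [-0.06 -0.02 -0.  ] tcp [ 546.6 -105.6   46.2] yaw -168.0 j [  6.  26. -22.   0. -42.   6.] F [0.8 0.6 2.7] g 0.716 t 14.5
```

To row units: -0.11 m / 0.5 = -0.22, -0.09 m / 0.5 = -0.18.

Request:
steer_hand:
  deltas:
    - [0,[0,0,-0.02],[0,0,0]]
    - [0,[0,0,-0.06],[0,0,0]]
    - [0,[0,0,-0.12],[0,0,0]]
    - [0,[0,0,-0.18],[0,0,0]]
    - [0,[0,0,-0.22],[0,0,0]]
    - [0,[0,0,-0.22],[0,0,0]]
    - [0,[0,0,-0.22],[0,0,0]]

```text
time_s: 15.2
tcp_pos: [0.5444, -0.1054, 0.1544]
ee_rot: [[0.207, -0.978, -0.003], [-0.978, -0.207, 0.001], [-0.002, 0.003, -1.0]]
wrist_force: [0.6, -0.2, -6.5]
gripper_width: 0.707
gripper_force: 30.0
```

```bash
python3 d.py 620.2 41.5 150 192
```

```text
d [-0.128  -0.1045  0.0044] rv [ 0.16  0.1  -0.08] tcp [ 544.4 -105.4  154.4] yaw -168.08 j [  6.  19. -15.  -0. -56.   6.] F [ 0.6 -0.2 -6.5] g 0.707 t 15.2
```

To row units: -0.128 m / 0.5 = -0.256, -0.11 m / 0.5 = -0.22.

Request:
steer_hand:
  deltas:
    - [0,[-0.05,-0.04,0],[0,0,0]]
    - [0,[-0.11,-0.09,0],[0,0,0]]
    - [0,[-0.17,-0.14,0],[0,0,0]]
    - [0,[-0.22,-0.18,0],[0,0,0]]
    - [0,[-0.256,-0.209,0],[0,0,0]]
    - [0,[-0.256,-0.209,0],[0,0,0]]
    - [0,[-0.256,-0.209,0],[0,0,0]]
    - [0,[-0.256,-0.209,0],[0,0,0]]
  quiet: true

```text
ok
```

```bash
python3 d.py 620.2 41.5 125 192
```

Run:
```python
from h import *
c=cap("scene","pics/s4.png")
cv2.imwrite("pics/s4c.png",cv2.resize(c["pixels"][100:240,220:370,::-1],(640,600),interpolation=3))
```

```text
d [-0.0012  0.      0.0297] rv [ 0.17 -0.01 -0.07] tcp [620.6  40.4 154.7] yaw -168.07 j [ 19.  25.  -5.  -0. -60.  -7.] F [ 0.5 -0.4 -5.3] g 0.71 t 16.0
```

View pics/s4c.png

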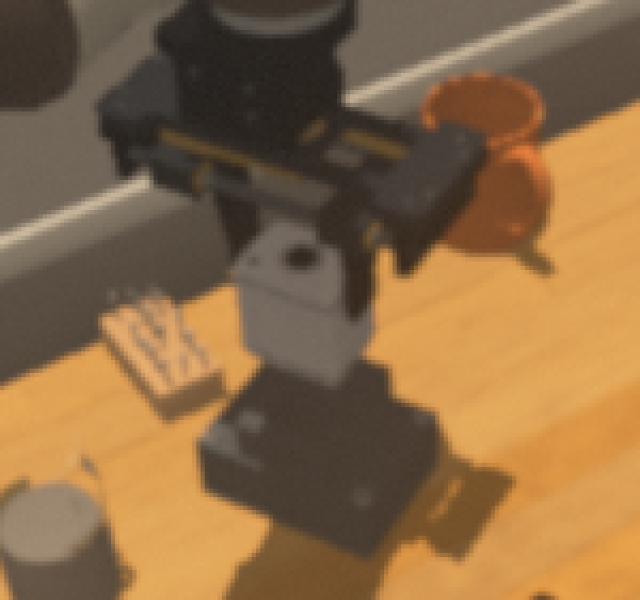

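The insert hangs upright over the nest (about (305,300) in the crop). I'll lower it to the cheek tops.

Request:
steer_hand:
  deltas:
    - [0,[-0.002,0,0.02],[0,0,0]]
    - [0,[-0.002,0,0.04],[0,0,0]]
    - [0,[-0.002,0,0.056],[0,0,0]]
    - [0,[-0.002,0,0.056],[0,0,0]]
    - [0,[-0.002,0,0.056],[0,0,0]]
    - [0,[-0.002,0,0.056],[0,0,0]]

```text
time_s: 16.65
tcp_pos: [0.622, 0.0423, 0.1283]
ee_rot: [[0.208, -0.978, 0.001], [-0.978, -0.208, 0.0], [0.0, -0.001, -1.0]]
wrist_force: [-0.1, 1.2, -5.4]
gripper_width: 0.71
gripper_force: 30.0
```

```bash
python3 d.py 620.2 41.5 96 192
```

```text
d [0.0005 0.0019 0.0323] rv [-0.06 -0.01 -0.01] tcp [622.   42.3 128.3] yaw -168.01 j [ 19.  26.  -7.   0. -57.  -7.] F [-0.1  1.2 -5.4] g 0.71 t 16.65
```

To row units: 0.03 m / 0.5 = 0.06, 0.025 m / 0.5 = 0.05.

Request:
steer_hand:
  deltas:
    - [0,[0.001,0.003,0],[0,0,0]]
    - [0,[0.001,0.003,0.01],[0,0,0]]
    - [0,[0.001,0.003,0.022],[0,0,0]]
    - [0,[0.001,0.003,0.036],[0,0,0]]
    - [0,[0.001,0.003,0.05],[0,0,0]]
    - [0,[0.001,0.003,0.06],[0,0,0]]
    - [0,[0.001,0.003,0.06],[0,0,0]]
    - [0,[0.001,0.003,0.06],[0,0,0]]

```text
time_s: 17.45
tcp_pos: [0.6203, 0.0415, 0.0977]
ee_rot: [[0.208, -0.978, -0.0], [-0.978, -0.208, -0.0], [0.0, 0.0, -1.0]]
wrist_force: [0.5, 0.6, -6.1]
gripper_width: 0.709
gripper_force: 30.0
```

```bash
python3 d.py 620.2 41.5 85 192
```

```text
d [-0.      0.0001  0.0127] rv [ 0.01 -0.01 -0.  ] tcp [620.3  41.5  97.7] yaw -168.0 j [ 19.  28.  -9.   0. -53.  -7.] F [ 0.5  0.6 -6.1] g 0.709 t 17.45
```

Now into the mouth, slowly.

To row units: 0.01 m / 0.5 = 0.02, 0.008 m / 0.5 = 0.016.

Request:
steer_hand:
  deltas:
    - [0,[0,0,0.004],[0,0,0]]
    - [0,[0,0,0.008],[0,0,0]]
    - [0,[0,0,0.012],[0,0,0]]
    - [0,[0,0,0.016],[0,0,0]]
    - [0,[0,0,0.02],[0,0,0]]
    - [0,[0,0,0.02],[0,0,0]]

```text
time_s: 18.05
tcp_pos: [0.6199, 0.0414, 0.0874]
ee_rot: [[0.208, -0.978, -0.001], [-0.978, -0.208, -0.0], [-0.0, 0.001, -1.0]]
wrist_force: [0.6, -0.2, -6.4]
gripper_width: 0.713
gripper_force: 30.0
```

```bash
python3 d.py 620.2 41.5 85 192
```

```text
d [-0.     -0.0004  0.0024] rv [ 0.05  0.   -0.02] tcp [619.9  41.4  87.4] yaw -168.02 j [ 19.  29. -10.  -0. -52.  -7.] F [ 0.6 -0.2 -6.4] g 0.713 t 18.05
```

It has entered the mouth (foot about 5 mm in) without force. Continuing.

To row units: 0.014 m / 0.5 = 0.028, 0.011 m / 0.5 = 0.022.

Request:
steer_hand:
  deltas:
    - [0,[0,0,0.004],[0,0,0]]
    - [0,[0,0,0.01],[0,0,0]]
    - [0,[0,0,0.016],[0,0,0]]
    - [0,[0,0,0.022],[0,0,0]]
    - [0,[0,0,0.028],[0,0,0]]
    - [0,[0,0,0.028],[0,0,0]]

```text
time_s: 18.65
tcp_pos: [0.6198, 0.0414, 0.0732]
ee_rot: [[0.208, -0.978, -0.001], [-0.978, -0.208, -0.0], [0.0, 0.001, -1.0]]
wrist_force: [-0.4, 0.2, -6.1]
gripper_width: 0.71
gripper_force: 30.0
```

```bash
python3 d.py 620.2 41.5 52 192
```

```text
d [-0.     -0.0005  0.0212] rv [ 0.07 -0.   -0.02] tcp [619.8  41.4  73.2] yaw -168.02 j [ 19.  30. -11.  -0. -50.  -7.] F [-0.4  0.2 -6.1] g 0.71 t 18.65
```

To row units: 0.017 m / 0.5 = 0.034, 0.015 m / 0.5 = 0.03.

Request:
steer_hand:
  deltas:
    - [0,[0,0,0.006],[0,0,0]]
    - [0,[0,0,0.012],[0,0,0]]
    - [0,[0,0,0.018],[0,0,0]]
    - [0,[0,0,0.024],[0,0,0]]
    - [0,[0,0,0.03],[0,0,0]]
    - [0,[0,0,0.034],[0,0,0]]
    - [0,[0,0,0.034],[0,0,0]]

```text
time_s: 19.35
tcp_pos: [0.62, 0.0414, 0.0564]
ee_rot: [[0.208, -0.978, -0.001], [-0.978, -0.208, -0.0], [0.0, 0.001, -1.0]]
wrist_force: [-1.5, -0.2, -5.7]
gripper_width: 0.708
gripper_force: 30.0
```

```bash
python3 d.py 620.2 41.5 52 192
```

```text
d [-0.     -0.0002  0.0044] rv [ 0.04 -0.   -0.02] tcp [620.   41.4  56.4] yaw -168.02 j [ 19.  31. -12.  -0. -48.  -7.] F [-1.5 -0.2 -5.7] g 0.708 t 19.35
```

To row units: 0.004 m / 0.5 = 0.008, 0.003 m / 0.5 = 0.006.

Request:
steer_hand:
  deltas:
    - [0,[0,0,0.002],[0,0,0]]
    - [0,[0,0,0.004],[0,0,0]]
    - [0,[0,0,0.006],[0,0,0]]
    - [0,[0,0,0.008],[0,0,0]]
    - [0,[0,0,0.008],[0,0,0]]

```text
time_s: 19.85
tcp_pos: [0.6202, 0.0415, 0.0527]
ee_rot: [[0.208, -0.978, 0.0], [-0.978, -0.208, 0.0], [-0.0, -0.0, -1.0]]
wrist_force: [-0.6, -0.1, -6.2]
gripper_width: 0.711
gripper_force: 30.0
```

```bash
python3 d.py 620.2 41.5 52 192
```

```text
d [ 0.     -0.      0.0007] rv [-0.    0.   -0.02] tcp [620.2  41.5  52.7] yaw -168.02 j [ 19.  31. -12.  -0. -47.  -7.] F [-0.6 -0.1 -6.2] g 0.711 t 19.85
```

To row units: 0.0015 m / 0.5 = 0.003, 0.001 m / 0.5 = 0.002.

Request:
steer_hand:
  deltas:
    - [0,[0,0,0.001],[0,0,0]]
    - [0,[0,0,0.002],[0,0,0]]
    - [0,[0,0,0.003],[0,0,0]]
    - [0,[0,0,0.003],[0,0,0]]

```text
time_s: 20.25
tcp_pos: [0.6202, 0.0415, 0.0522]
ee_rot: [[0.208, -0.978, 0.0], [-0.978, -0.208, -0.0], [0.0, -0.0, -1.0]]
wrist_force: [-1.3, 0.1, 0.8]
gripper_width: 0.712
gripper_force: 30.0
```

Floor contact came at 52.2, exactly the predicted home height. I'll release, retreat and check.

To row units: -0.13 m / 0.5 = -0.26, -0.09 m / 0.5 = -0.18.

Request:
steer_hand:
  deltas:
    - [1,[0,0,0],[0,0,0]]
    - [1,[0,0,0],[0,0,0]]
    - [1,[0,0,0],[0,0,0]]
    - [1,[0,0,0],[0,0,0]]
    - [1,[0,0,-0.08],[0,0,0]]
    - [1,[0,0,-0.18],[0,0,0]]
    - [1,[0,0,-0.26],[0,0,0]]
    - [1,[0,0,-0.26],[0,0,0]]

```text
time_s: 21.05
tcp_pos: [0.6244, 0.0421, 0.1891]
ee_rot: [[0.209, -0.978, 0.015], [-0.978, -0.209, 0.002], [0.001, -0.015, -1.0]]
wrist_force: [0.0, 0.1, 0.0]
gripper_width: 0.998
gripper_force: 0.0
```

Request:
steer_hand:
  deltas:
    - [1,[0.2,0.2,0],[0,0,0]]
    - [1,[0.4,0.4,0],[0,0,0]]
    - [1,[0.4,0.4,0],[0,0,0]]
    - [1,[0.4,0.4,0],[0,0,0]]
    - [1,[0.4,0.4,0],[0,0,0]]
    - [1,[0.4,0.4,0],[0,0,0]]
    - [1,[0.4,0.4,0],[0,0,0]]
    - [1,[0.4,0.4,0],[0,0,0]]

```text
time_s: 21.85
tcp_pos: [0.4658, -0.1963, 0.1813]
ee_rot: [[0.206, -0.979, 0.001], [-0.979, -0.206, -0.0], [0.0, -0.001, -1.0]]
wrist_force: [0.4, -0.9, -0.6]
gripper_width: 1.001
gripper_force: 0.0
```

Run:
```python
from h import *
c=cap("scene","pics/s5.png");W=cloud(c)
d=cap("top","pics/t5.png");V=cloud(d)
for w in(W,V):
    m=(abs(w[...,0]-.620)<.022)&(abs(w[...,1]-.0415)<.015)&(w[...,2]>.03)
    p=w[m]; A=np.c_[p[:,:2]-p[:,:2].mean(0),np.ones(len(p))]
    if len(p)>10: print(len(p),np.median(p[:,2]),np.linalg.lstsq(A,p[:,2],rcond=None)[0])
```

```text
153 0.07423540952887908 [0.00673142 0.01260948 0.07421593]
234 0.07380085108747458 [0.00727202 0.00354228 0.07385399]
```

View pics/s5.png

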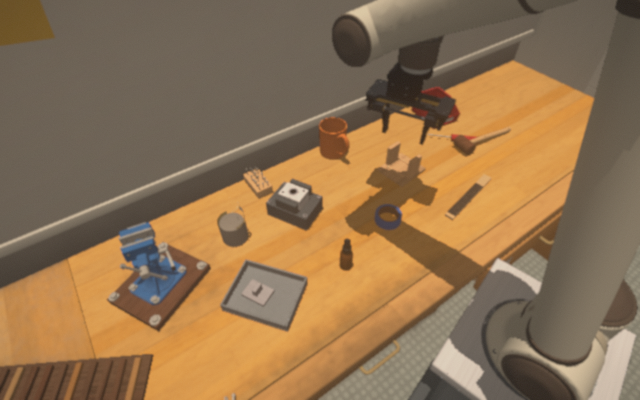

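The insert is home at (293,193), level and with its top at 74 mm, flush with the cheeks. The bystanders haven't moved and the arm is clear.

Request:
steer_hand:
  deltas:
    - [1,[0,0,0],[0,0,0]]
    - [1,[0,0,0],[0,0,0]]
    - [1,[0,0,0],[0,0,0]]
  quiet: true

```text
ok
```

```bash
python3 -c "
from station import r, cams, job
print(job.finish_job())"
```

```text
the job is handed in; nothing more can be done
None
```

The job is handed in: I felt the nest and found it empty (the packing piece was already in the tray), then set the insert on the bench, regripped it and lowered it fully home, upright, with its top flush with the cheeks and the jar, mug, bottle and tape roll untouched.

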